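# Trip-bar check on a bench creasing machine

## Robot

A 6-joint arm with a two-finger parallel gripper is mounted at the origin on the work surface. World frame = base frame: x ahead of the robot, y to its left, z up, the work surface at z = 0. Lengths are in m, angles in rad, forces in N, time in s.
With the tool pointing down it reaches from about 0.25 to 0.8 m from the base axis. Payload 3.9 kg.
Tool frame: the origin (TCP) lies on the mounting face of the last link; the fingertips stand 173 mm ahead of it and the grasp point (between the pads) lies 155 mm ahead of it; z points along the fingers, y is the direction in which the jaws open and shut (so a half turn about z gives the same grasp; the last joint's range is limited). The gripper opens to 85 mm and grips with 20 to 120 N. Pads are 22 mm wide; open, the fingers measure 114 mm over their backs; the gripper's body (76 mm by 85 mm) begins 54 mm behind the grasp point. The pads swing forward as they close: fully open they stand 13 mm farther back than shut.
Start: joints at [-1.147, 0.26, -0.138, 1.173, 0, 1.571], TCP at [0.216, -0.479, 0.405] pointing down, gripper open.
Joint ranges: [-2.78, 2.78], [-0.83, 1.72], [-1.28, 1.37], [-1.9, 2.12], [-1.57, 1.48], [-3.14, 3.14]. Speed limits (rad/s): [2.57, 2.57, 3.14, 3.14, 3.14, 3.14].

## Interface

Orientations are given as a unit quaternion [x, y, z, w].
In Python, from cell import state, viewer, workorder, models gives the robot as it stands.
- The arm moves only by the tool jog_arm, never from a script. Its argument "deltas" is a list of rows, each a list of 3 entries, a list of its own where there are three numbers: the shift along the tool's x, y, z normalised to -1 to 1, where 1 is 0.3 m, then the turn, a rotation vector about the tool's x, y, z normalised to -1 to 1, where 1 is 180 degrees, then the opening, from 0 (shut) to 1 (fully open). In form: [[[dx, dy, dz], [ax, ay, az], claw], ...]. A call has 1 to 5 rows; each row is the pose to reach, as a shift and turn from the pose commanded when the call began, along the tool's axes at that moment, turning the shorter way round; what a row does not reach only later rows make up. A row lasts 1/8 s, in which the tool goes at most 62.5 mm and 10.7 degrees, less where a joint would pass 70% of its speed; a pose out of reach is approached as far as the arm can. A call with a number of a shift or a turn outside -1 to 1 is refused whole. A call with a gripper value outside its range is refused whole. The fingers move at their own pace and stop on an object; "grip_force" is the grip in N (left out, the last holds). Time passes only in rows, so rows that repeat a pose let the fingers close. It gives the time, the measured TCP pose, the force and the opening at its end, in the units of the state.
- state(): the state, without advancing time (a new reading comes with each control period).
- viewer.camera(name): name is "scene" or "side" or "wrist"; returns a dict with "img" (384x512x3 uint8, red, green, blue), "fovy" (degrees; the focal length in pixels is half the picture's height over the tangent of half this angle, whatever the lens; pixels are square), "cx", "cy" (the principal point, pixels), "R" (3x3) and "t" (3): a world point X has camera coordinates R X + t. Camera axes: x right, y down, z forward; pixel columns grow to the right and rows downward; lengths in m; the calibration is good to about 2 mm. A picture is of the moment at which its call begins. There is no depth.
- workorder.close_job(): hands the job in, once; it reports no verdict.
Trained networks look in a picture, given as the dict that the camera call returned (one of the last four; its "shot" number tells which), for a name from the list of things; names that differ only in an ending like _2 or _b are one class to them, and where a whole thing is asked for, a point or a joint stands for the part that bears it (a point fixed in the world has none). Each returns a list of dicts, best first, with "confidence" (0 to 1); they miss things now and then, are a little off and sometimes report something else, mostly with a low value. They report only what shows in the picture. A call takes as long as a camera call.
- models.masks_of(picture, target): "pixels" (384x512 bool, what is visible of it) and "extent" ([left, top, right, bottom] in pixels, round what is visible of it).
The state is a dict: "t": time; "q": joint angles; "qvel": joint speeds; "tau": joint torques, N m; "tool_pos": TCP position; "tcp_rot": TCP orientation; "ft_force": force on the tool from outside, world axes, zero at the start; "moment": the same for the moment, N m; "grip_width": opening from 0.0 (shut) to 1.0 (fully open).
Only numpy, scipy, OpenCV 4.12 (cv2) and the standard library are available. Lean on these libraries where they do the work, as an engineer would, in place of code of your own. Each camera call takes 0.05 s, during which the arm holds its last target.

## Task

Check the safety trip bar of the bench creasing machine: with closed fingertips, start at the bar's end beside the round dome and run them along the whole L-shaped bar, round its corner, to its end beside the square box, keeping the bar gently pushed down all the way without lifting off. Finish while holding the bar down there, at the square box's end, with the fingertips still on it. Pick nothing up and leave the tape roll, carton, bottle and wooden block where they are.

Things in the scene. Friction and masses are not known exactly. Their poses are not given: they have to be found in the camera images.
- machine: Low grey fixed machine, bed 280 (its x) by 380 (y) mm, top 45 mm up; origin: centre of its underside, on the table. A blue roller housing at x 65 to 125, y -172 to 42 mm is 111 mm high. The black L-shaped trip bar on the bed has a front leg along y at x = -100 mm (y -122 to 122) and a side leg along x at y = 110 mm (x -112 to 72).
- trip_bar (a joint): How far the black rubber trip bar is pushed down, in m: 0 = up (rest), 0.010 = hard stop. The whole L sinks straight down as one piece wherever it is pushed; springs lift it again: about 2 N starts it, then 0.8 N per mm (10 N at the stop). Aim for about 5 mm; over 20 N is too hard. 24 mm wide, flat top 74 mm above the table when up.
- bar_front_end (a point): Point on the top face of the trip bar, on the centre line, 12 mm in from the free end of its front leg. It moves down with the bar.
- bar_corner (a point): Point on the top face of the trip bar, on the centre lines of both legs at the corner of the L (220 mm from bar_front_end, 160 mm from bar_side_end).
- bar_side_end (a point): Point on the top face of the trip bar, on the centre line, 12 mm in from the free end of its side leg.
- dome: Round grey dome, 38 mm across, 29 mm tall, fixed on the bed 52 mm beyond one of the points bar_front_end and bar_side_end (its top is flush with the raised bar): start at the end it stands by. Origin: centre of its underside.
- junction: Square grey box, 36 by 36 by 26 mm tall, fixed on the bed 52 mm beyond the other one of the two points: finish at the end it stands by. Origin: centre of its underside.
- tape_roll: Loose roll, 48 mm across, 24 mm tall, standing flat on the bed inside the L; not to be moved. Origin: centre of its underside.
- carton: Loose cardboard box, 75 by 55 by 70 mm tall, on the table at the left; not to be moved. Origin: centre of its underside.
- glue: Loose bottle, 44 mm across, 110 mm tall, on the table at the right; not to be moved. Origin: centre of its underside.
- board_block: Loose wooden block, 90 by 50 by 22 mm tall, on the table at the right; not to be moved. Origin: centre of its underside.

How it is judged:
By the outcome, as a careful person would: the job done as asked, in the order asked, and still so for the second after the job is handed in, while the arm keeps its last pose, push and grip.
It also fails if it takes over 58 s, if anything falls off the work surface, if the arm or the gripper's body presses on something with over 40 N, if the wrist force passes 120 N, or if a joint passes its speed limit or range.

## Working session

There is one attempt and no reset: what is moved stays moved. The work goes in short steps, Python scripts to look and compute and a tool call to move; the robot and the scene stay as the last step left them, time stands still between calls to the robot, and variables do not carry over. Pictures are saved under pics/ and viewed, and the job is handed in when it is done.

Besides the shell and the picture viewer there is one more tool, called after ">>>" in YAML: its name, and indented under it one key for each argument. jog_arm: Moves the arm, as the interface text tells. Its arguments: {"type":"object","properties":{"deltas":{"type":"array"},"grip_force":{"type":"number"}},"required":["deltas"]}

```bash
mkdir -p pics; cat > h.py <<'E'
from cell import state, viewer, workorder, models
import numpy as np, cv2
def shot(name,fn):
    p=viewer.camera(name); cv2.imwrite('pics/'+fn,p['img'][:,:,::-1]); return p
def K(p):
    f=p['img'].shape[0]/2/np.tan(np.radians(p['fovy'])/2); return f,p['cx'],p['cy']
def proj(p,X):
    f,cx,cy=K(p); c=np.asarray(X)@np.array(p['R']).T+np.array(p['t']); return np.stack([f*c[...,0]/c[...,2]+cx,f*c[...,1]/c[...,2]+cy],-1)
def onz(p,u,v,z):
    f,cx,cy=K(p); R=np.array(p['R']);t=np.array(p['t']); d=R.T@np.array([(u-cx)/f,(v-cy)/f,1]); o=-R.T@t
    return o+d*(z-o[2])/d[2]
E
python3 - <<'E'
from h import *
s=state(); print(s)
for n in ['scene','side']:
    p=shot(n,n+'1.png'); print(n,p['fovy'],-np.array(p['R']).T@p['t'])
    for o in ['machine','trip_bar','dome','junction','tape_roll']:
        for r in models.masks_of(p,o)[:2]: 
            ys,xs=np.nonzero(r['pixels']);print(o,round(r['confidence'],2),r['extent'],xs.mean().round(1),ys.mean().round(1))
    import pickle; pickle.dump(p,open(n+'.pkl','wb'))
E
```

```text
{'t': 0.0, 'q': array([-1.14698352e+00,  2.60677912e-01, -1.39379045e-01,  1.17270616e+00,
       -3.55544975e-05,  1.57082151e+00]), 'qvel': array([-4.84035341e-04,  5.98547672e-04, -1.20745073e-03, -5.72748910e-04,
       -8.25220414e-05,  2.43196420e-04]), 'tau': array([ 1.62829907e-03, -4.05678642e+01,  2.53923887e+01,  1.86505605e-02,
       -2.64758291e-04,  5.89649972e-06]), 'tool_pos': array([ 0.2157528 , -0.47823747,  0.403864  ]), 'tcp_rot': array([ 9.77633901e-01,  2.10311645e-01, -2.24223725e-04, -9.57658511e-04]), 'ft_force': array([ 0.20782918,  0.3567295 , -0.15386863]), 'moment': array([ 0.02170184, -0.07457182, -0.01374105]), 'grip_width': 1.00287218690038}
scene 52.34840517415794 [1.12693863 0.23442264 0.85513384]
trip_bar 0.87 [192.5, 159.5, 278.4, 242.3] 247.2 191.4
dome 0.56 [238.7, 247.6, 255.7, 264.2] 247.1 256.2
junction 0.67 [172.0, 149.4, 191.3, 171.6] 181.0 162.0
tape_roll 0.55 [199.9, 189.2, 218.0, 209.0] 207.2 199.1
side 47.93993215652733 [ 0.42909184 -0.95416379  0.99587617]
machine 0.79 [216.0, 166.0, 329.0, 271.1] 270.2 218.3
trip_bar 0.57 [226.4, 172.5, 286.1, 238.2] 245.7 197.5
junction 0.58 [238.5, 243.4, 249.2, 259.5] 243.5 251.5
tape_roll 0.55 [226.2, 174.7, 281.9, 239.4] 244.6 198.5
```

```bash
python3 - <<'E'
import cv2
for n,(x0,y0,x1,y1) in dict(scene=(110,120,350,300),side=(180,130,400,295)).items():
    a=cv2.imread(f'pics/{n}1.png')[y0:y1,x0:x1]; cv2.imwrite(f'pics/{n}1c.png',cv2.resize(a,None,fx=3.3,fy=3.3,interpolation=cv2.INTER_CUBIC))
E
```

```text
(no output)
```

View pics/scene1c.png

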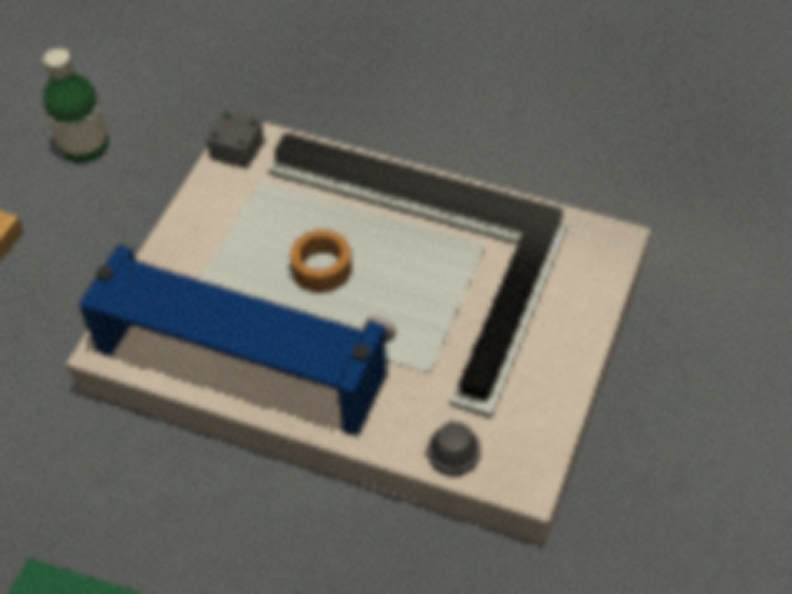

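View pics/side1c.png

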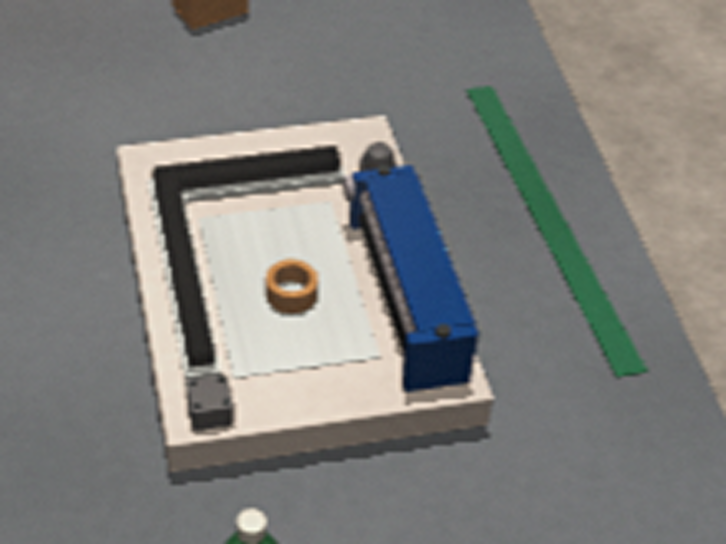

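View pics/scene1.png

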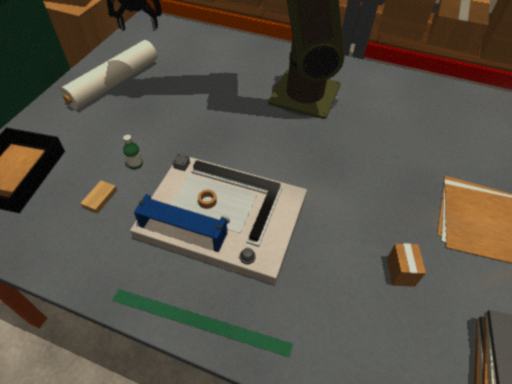

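The dome (scene 247,256) is at the side leg's end and the square box (181,162) at the front leg's end. So the run goes from bar_side_end to the corner to bar_front_end. Next I fit the machine pose.

```bash
cat > fit.py <<'E'
from h import *
import pickle
from scipy.optimize import least_squares
P={n:pickle.load(open(n+'.pkl','rb')) for n in ['scene','side']}
M={'scene':[((-140,190,45),(650,230)),((140,190,45),(548,518)),((-140,-190,45),(265,122)),((140,-190,45),(72,365)),((-112,122,74),(562,212)),((112,110,74),(454,432))],
'side':[((-140,190,45),(118,146)),((140,190,45),(387,116)),((-140,-190,45),(165,445)),((140,-190,45),(492,398)),((-112,122,74),(155,168)),((72,122,74),(338,147)),((-112,-122,74),(188,363)),((-88,-122,74),(214,361))]}
off={'scene':(110,120),'side':(180,130)}
def w(th,X):
    c,s=np.cos(th[2]),np.sin(th[2]); X=np.atleast_2d(np.array(X,float))/1000
    return np.stack([th[0]+c*X[:,0]-s*X[:,1],th[1]+s*X[:,0]+c*X[:,1],X[:,2]],-1)
def res(th,ns=('scene','side')):
    r=[]
    for n in ns:
        X=[a for a,b in M[n]]; u=np.array([b for a,b in M[n]])/3.3+off[n]
        r.append((proj(P[n],w(th,X))-u).ravel())
    return np.concatenate(r)
if __name__=='__main__':
    for ns in [('scene','side'),('scene',),('side',)]:
        r=least_squares(res,[0.5,-0.1,0],loss='soft_l1',args=(ns,)); print(ns,r.x,np.round(res(r.x,ns).reshape(-1,2),1).tolist())
        if len(ns)==2: np.save('th.npy',r.x); th=r.x
    for k,X in dict(side_end=(60,110,74),corner=(-100,110,74),front_end=(-100,-110,74),tape=(0,0,45)).items(): print(k,w(th,X).round(4))
    L=[(-112,122,74),(72,122,74),(72,98,74),(-88,98,74),(-88,-122,74),(-112,-122,74)]
    for n in P:
        im=cv2.resize(P[n]['img'][:,:,::-1],None,fx=4,fy=4,interpolation=cv2.INTER_CUBIC)
        for poly in [L,[(-140,190,45),(140,190,45),(140,-190,45),(-140,-190,45)]]:
            q=((proj(P[n],w(th,poly))+.5)*4).astype(int); cv2.polylines(im,[q],True,(0,255,0),1)
        x0,y0=(np.array(off[n])*4); cv2.imwrite(f'pics/{n}fit.png',im[y0+0:y0+600,x0+80:x0+880])
E
python3 fit.py
```

```text
('scene', 'side') [ 0.59487922 -0.04664288  0.03350449] [[0.1, -1.2], [-0.5, 0.9], [-11.2, -4.0], [-3.0, -1.4], [0.3, -2.0], [-0.8, -0.2], [-0.3, -0.9], [-0.1, -1.0], [0.4, -0.3], [0.7, -0.3], [-1.0, -1.6], [-0.0, -1.7], [-0.2, -2.8], [0.5, -3.3]]
('scene',) [ 0.59652822 -0.04393005  0.03407681] [[0.9, -0.5], [0.4, 1.9], [-10.6, -3.4], [-2.5, -0.5], [1.0, -1.3], [0.1, 0.8]]
('side',) [ 0.59401282 -0.05260909  0.03060399] [[-0.3, 0.2], [0.2, 0.2], [0.1, 1.4], [0.8, 1.6], [-1.0, -0.4], [0.2, -0.4], [-0.4, -1.2], [0.3, -1.7]]
side_end [[0.6512 0.0653 0.074 ]]
corner [[0.4913 0.0599 0.074 ]]
front_end [[ 0.4986 -0.1599  0.074 ]]
tape [[ 0.5949 -0.0466  0.045 ]]
```

```bash
sed -i 's/((-140,-190,45),(265,122)),//' fit.py; python3 fit.py
```

```text
('scene', 'side') [ 0.59474214 -0.04725584  0.03480346] [[-0.2, -1.4], [-0.6, 0.7], [-3.2, -1.4], [0.0, -2.2], [-0.9, -0.4], [-0.4, -0.8], [-0.2, -0.9], [0.5, -0.1], [0.7, -0.2], [-1.1, -1.4], [-0.1, -1.6], [-0.1, -2.6], [0.5, -3.1]]
('scene',) [ 0.59630124 -0.04514157  0.03876963] [[0.3, -1.0], [0.3, 1.4], [-2.8, -0.3], [0.5, -1.7], [-0.1, 0.4]]
('side',) [ 0.59401282 -0.05260909  0.03060399] [[-0.3, 0.2], [0.2, 0.2], [0.1, 1.4], [0.8, 1.6], [-1.0, -0.4], [0.2, -0.4], [-0.4, -1.2], [0.3, -1.7]]
side_end [[0.6509 0.0648 0.074 ]]
corner [[0.491  0.0592 0.074 ]]
front_end [[ 0.4986 -0.1607  0.074 ]]
tape [[ 0.5947 -0.0473  0.045 ]]
```

View pics/scenefit.png

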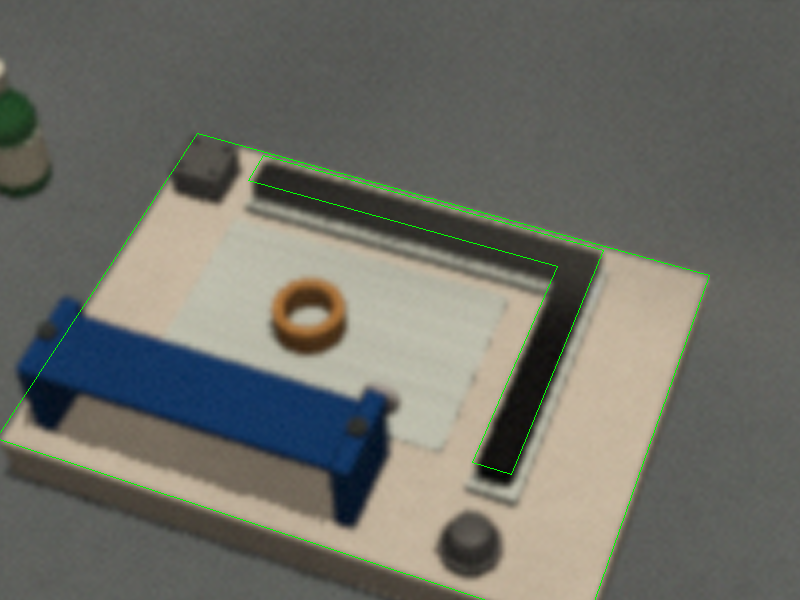

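View pics/sidefit.png

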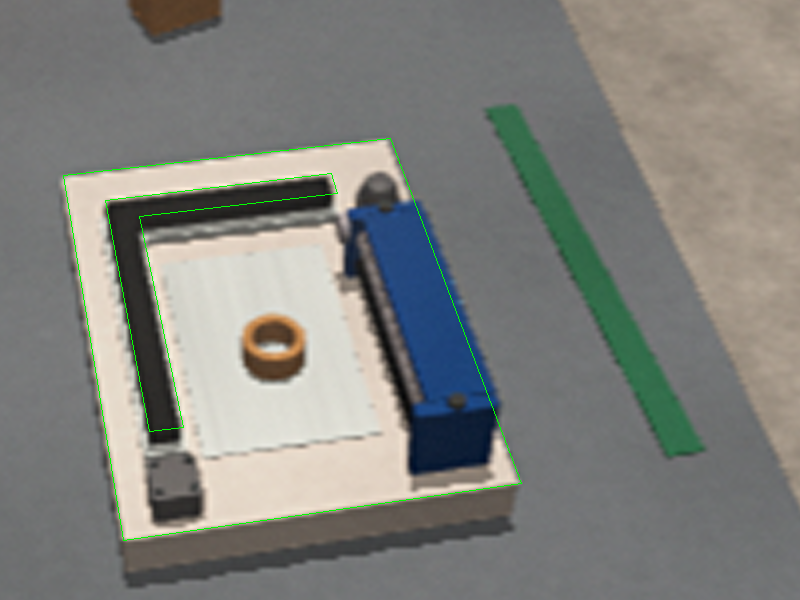

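The projected outlines agree with the pictures to about 1–2 px (3–5 mm): bar end near the dome at about (495,475) in the scene crop, box end at (163,440) in the side crop. I'll refine this with the wrist camera up close. First move is towards the machine, closing the fingers and aligning the tool.

```bash
cat >> h.py <<'E'
from scipy.spatial.transform import Rotation as Ro
def plan(pos,yaw,base=None):
    s=state(); p=np.array(s['tool_pos']); R=Ro.from_quat(s['tcp_rot'])
    Rt=Ro.from_euler('z',yaw)*Ro.from_quat([1,0,0,0])
    d=R.inv().apply(np.array(pos)-p)/0.3; a=(R.inv()*Rt).as_rotvec()/np.pi
    print('t',s['t'],'pos',p.round(4),'tilt/yaw',(Rt.inv()*R).as_rotvec().round(4),'F',np.round(s['ft_force'],2)); print('shift',d.round(4),'turn',a.round(4))
E
python3 -c "
from h import *
plan([.40,-.24,.39],.035)"
```

```text
t 0.6 pos [ 0.2159 -0.4785  0.4047] tilt/yaw [-0.      0.     -0.3888] F [-0.12  0.04  0.03]
shift [ 0.8864 -0.4725  0.049 ] turn [ 0.     -0.      0.1237]
```

>>> jog_arm:
  deltas:
    - [[0.886, -0.472, 0.049], [0, 0, 0.1237], 0]
    - [[0.886, -0.472, 0.049], [0, 0, 0.1237], 0]
    - [[0.886, -0.472, 0.049], [0, 0, 0.1237], 0]
    - [[0.886, -0.472, 0.049], [0, 0, 0.1237], 0]
    - [[0.886, -0.472, 0.049], [0, 0, 0.1237], 0]
  grip_force: 40

```text
t: 1.23
tool_pos: [0.4006, -0.2389, 0.3902]
tcp_rot: [1.0, 0.017, 0.0, 0.0]
ft_force: [0.2, -0.5, -0.4]
grip_width: 0.001
```

```bash
python3 -c "
from h import *
plan([.57,-.03,.37],.035)"
```

```text
t 1.225 pos [ 0.4006 -0.2389  0.3902] tilt/yaw [-0.0007  0.0009  0.0002] F [ 0.21 -0.45 -0.45]
shift [ 0.5884 -0.6763  0.0676] turn [ 0.0002 -0.0003 -0.0001]
```

>>> jog_arm:
  deltas:
    - [[0.59, -0.676, 0.067], [0, 0, 0], 0]
    - [[0.59, -0.676, 0.067], [0, 0, 0], 0]
    - [[0.59, -0.676, 0.067], [0, 0, 0], 0]
    - [[0.59, -0.676, 0.067], [0, 0, 0], 0]
    - [[0.59, -0.676, 0.067], [0, 0, 0], 0]

```text
t: 1.85
tool_pos: [0.5712, -0.0288, 0.3694]
tcp_rot: [1.0, 0.02, 0.0, -0.0]
ft_force: [-0.2, -0.7, 1.1]
grip_width: 0.006
```

```bash
python3 - <<'E'
from h import *
import pickle
from fit import w
th=np.load('th.npy')
p=shot('wrist','w1.png'); pickle.dump(p,open('wrist.pkl','wb'))
print(p['fovy'],-np.array(p['R']).T@p['t'],np.array(p['R']).round(3).tolist())
im=p['img'][:,:,::-1].copy()
for poly in [[(-112,122,74),(72,122,74),(72,98,74),(-88,98,74),(-88,-122,74),(-112,-122,74)],[(-140,190,45),(140,190,45),(140,-190,45),(-140,-190,45)]]:
    cv2.polylines(im,[proj(p,w(th,poly)).astype(int)],True,(0,255,0),1)
cv2.imwrite('pics/w1f.png',cv2.resize(im,None,fx=1.5,fy=1.5))
for o in ['trip_bar','dome','junction']:
    for r in models.masks_of(p,o)[:2]: print(o,r['confidence'],r['extent'])
plan(w(th,(60,110,300))[0],.035)
E
```

```text
67.34061168970916 [ 0.64541329 -0.02545572  0.33941627] [[0.04, -0.999, -0.001], [-0.955, -0.038, 0.293], [-0.293, -0.011, -0.956]]
trip_bar 0.61 [136.9, 79.9, 389.4, 269.2]
dome 0.55 [129.5, 11.2, 177.9, 59.4]
junction 0.57 [396.8, 233.2, 444.0, 273.6]
t 2.05 pos [ 0.5689 -0.032   0.3698] tilt/yaw [-0.0006 -0.0013 -0.    ] F [-0.01  0.06  0.86]
shift [ 0.2846 -0.3131  0.2321] turn [0.0002 0.0004 0.    ]
```

View pics/w1f.png

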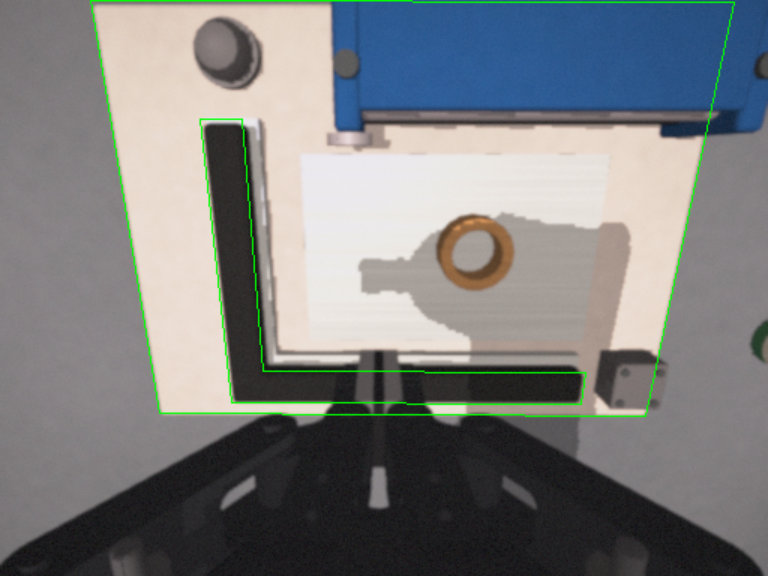

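The wrist view confirms the fit to about 2 mm: bar end at (223,124), corner at about (247,387), box end at (582,388) in the 1.5x picture. Going above bar_side_end.

>>> jog_arm:
  deltas:
    - [[0.285, -0.313, 0.232], [0, 0, 0], 0]
    - [[0.285, -0.313, 0.232], [0, 0, 0], 0]
    - [[0.285, -0.313, 0.232], [0, 0, 0], 0]
    - [[0.285, -0.313, 0.232], [0, 0, 0], 0]
    - [[0.285, -0.313, 0.232], [0, 0, 0], 0]

```text
t: 2.68
tool_pos: [0.6522, 0.0439, 0.3015]
tcp_rot: [0.999, 0.033, -0.0, -0.007]
ft_force: [-0.1, 0.4, 0.3]
grip_width: 0.005
```

```bash
python3 - <<'E'
from h import *
from fit import w
th=np.load('th.npy')
p=shot('wrist','w2.png')
im=p['img'][:,:,::-1].copy()
cv2.polylines(im,[proj(p,w(th,[(-112,122,74),(72,122,74),(72,98,74),(-88,98,74),(-88,-122,74),(-112,-122,74)])).astype(int)],True,(0,255,0),1)
cv2.imwrite('pics/w2f.png',cv2.resize(im,None,fx=1.5,fy=1.5))
s=state();c,sn=np.cos(th[2]),np.sin(th[2]);
d=s['tool_pos'][:2]-th[:2]; z=Ro.from_quat(s['tcp_rot']).apply([0,0,.173]); print('tip machine',((np.array([[c,sn],[-sn,c]])@(d+z[:2]))*1000).round(1),s['tool_pos'][2]+z[2])
plan(w(th,(60,110,260))[0],.035)
E
```

```text
tip machine [60.8 91.7] 0.12884639933827444
t 2.725 pos [0.6523 0.044  0.3018] tilt/yaw [ 0.0143  0.0007 -0.0303] F [ 0.09 -0.08  0.42]
shift [-0.0004 -0.0673  0.1404] turn [-0.0046 -0.0002  0.0096]
```

View pics/w2f.png

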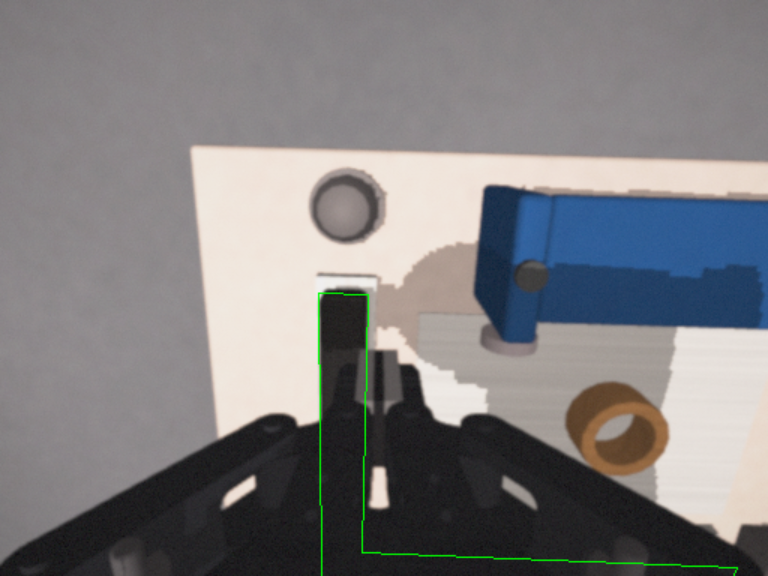

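The outline matches again, but the arm stopped about 20 mm short in y with a small tilt and yaw. I'll check the joints.

```bash
python3 - <<'E'
from h import *
s=state(); print(s['q'].round(3),s['qvel'].round(3),s['tau'].round(1),s['ft_force'])
E
```

```text
[0.064 0.532 0.018 1.055 0.014 3.14 ] [ 0.002 -0.004  0.004 -0.004  0.003  0.   ] [  0.2 -53.6  24.3  -0.    0.1  -0. ] [ 0.08811724 -0.08077058  0.42287615]
```

>>> jog_arm:
  deltas:
    - [[0, 0, 0], [0, 0, 0], 0]

```text
t: 2.85
tool_pos: [0.6525, 0.0445, 0.3017]
tcp_rot: [0.999, 0.033, 0.0, -0.007]
ft_force: [0.2, 0.4, -0.6]
grip_width: -0.003
```

```bash
python3 - <<'E'
from h import *
from fit import w
th=np.load('th.npy')
s=state(); print(s['q'].round(3),s['qvel'].round(3))
plan(w(th,(60,110,300))[0],.035)
E
```

```text
[0.065 0.533 0.018 1.055 0.015 3.141] [ 0.006  0.007  0.003 -0.002  0.     0.001]
t 2.85 pos [0.6525 0.0445 0.3017] tilt/yaw [ 0.0145  0.0011 -0.0309] F [ 0.21  0.4  -0.6 ]
shift [-0.001  -0.0677  0.0067] turn [-0.0046 -0.0003  0.0098]
```

Joint 6 is at its limit (3.14), so I'll turn the tool a quarter turn the other way.

```bash
python3 - <<'E'
from h import *
from fit import w
th=np.load('th.npy')
plan(w(th,(60,110,300))[0],.035+np.pi/2)
E
```

```text
t 2.85 pos [0.6525 0.0445 0.3017] tilt/yaw [0.0105 0.0122 1.5399] F [ 0.21  0.4  -0.6 ]
shift [-0.001  -0.0677  0.0067] turn [-0.0034 -0.0039 -0.4902]
```

>>> jog_arm:
  deltas:
    - [[0, -0.03, 0], [-0.0034, -0.0039, -0.49], 0]
    - [[0, -0.03, 0], [-0.0034, -0.0039, -0.49], 0]
    - [[0, -0.03, 0], [-0.0034, -0.0039, -0.49], 0]
    - [[0, -0.03, 0], [-0.0034, -0.0039, -0.49], 0]
    - [[0, -0.03, 0], [-0.0034, -0.0039, -0.49], 0]

```text
t: 3.48
tool_pos: [0.652, 0.054, 0.3013]
tcp_rot: [0.875, 0.484, -0.0, -0.003]
ft_force: [0.3, -1.0, 0.4]
grip_width: 0.002
```

```bash
python3 - <<'E'
from h import *
from fit import w
th=np.load('th.npy')
print(state()['q'].round(3))
plan(w(th,(60,110,300))[0],.035+np.pi/2)
E
```

```text
[0.081 0.535 0.021 1.06  0.006 2.213]
t 3.475 pos [0.652  0.054  0.3013] tilt/yaw [0.0047 0.0045 0.5955] F [ 0.33 -0.98  0.43]
shift [ 0.0283 -0.0223  0.0047] turn [-0.0015 -0.0014 -0.1895]
```

>>> jog_arm:
  deltas:
    - [[0.0283, -0.0223, 0.0047], [-0.0015, -0.0014, -0.1895], 0]
    - [[0.0283, -0.0223, 0.0047], [-0.0015, -0.0014, -0.1895], 0]
    - [[0.0283, -0.0223, 0.0047], [-0.0015, -0.0014, -0.1895], 0]
    - [[0.0283, -0.0223, 0.0047], [-0.0015, -0.0014, -0.1895], 0]
    - [[0.0283, -0.0223, 0.0047], [-0.0015, -0.0014, -0.1895], 0]

```text
t: 4.1
tool_pos: [0.6511, 0.065, 0.2996]
tcp_rot: [0.698, 0.716, -0.0, -0.0]
ft_force: [-0.1, -0.4, -0.4]
grip_width: 0.001
```

```bash
cat >> h.py <<'E'
def tip():
    th=np.load('th.npy'); s=state(); c,sn=np.cos(th[2]),np.sin(th[2])
    p=s['tool_pos']+Ro.from_quat(s['tcp_rot']).apply([0,0,.173]); m=np.array([[c,sn],[-sn,c]])@(p[:2]-th[:2])
    print('tip in machine mm',(m*1000).round(1),'z',(p[2]*1000).round(1),'F',s['ft_force'].round(1),'t',s['t'])
E
python3 - <<'E'
from h import *
from fit import w
th=np.load('th.npy')
print(state()['q'].round(3))
tip();plan(w(th,(60,110,255))[0],.035+np.pi/2)
E
```

```text
[0.099 0.535 0.017 1.053 0.    1.643]
tip in machine mm [ 60.2 110.2] z 126.6 F [-0.1 -0.4 -0.4] t 4.1
t 4.1 pos [0.6511 0.065  0.2996] tilt/yaw [0.0003 0.0003 0.0083] F [-0.05 -0.4  -0.35]
shift [-0.0007 -0.0007  0.1486] turn [-0.0001 -0.0001 -0.0026]
```

>>> jog_arm:
  deltas:
    - [[0, 0, 0.05], [0, 0, -0.0026], 0]
    - [[0, 0, 0.1], [0, 0, -0.0026], 0]
    - [[0, 0, 0.148], [0, 0, -0.0026], 0]
    - [[0, 0, 0.148], [0, 0, -0.0026], 0]

```text
t: 4.6
tool_pos: [0.6502, 0.0651, 0.2523]
tcp_rot: [0.694, 0.72, -0.002, -0.002]
ft_force: [-1.0, 0.2, 0.7]
grip_width: -0.002
```

```bash
python3 - <<'E'
from h import *
tip()
a=shot('scene','s3.png')['img'];b=shot('side','d3.png')['img']
a=a[170:270,190:315];b=b[140:240,205:330]
cv2.imwrite('pics/c3.png',cv2.resize(np.hstack([a,b])[:,:,::-1],None,fx=3.2,fy=3.2,interpolation=cv2.INTER_CUBIC))
E
```

```text
tip in machine mm [ 58.5 110.3] z 79.3 F [-1.   0.2  0.7] t 4.6
```

View pics/c3.png

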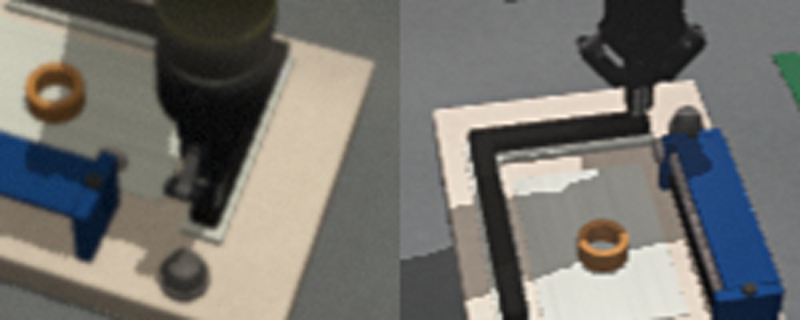

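The fingertips stand just over the bar's dome end (side crop 637,112; dome at 685,120). Now I press down.

>>> jog_arm:
  deltas:
    - [[0, 0, 0.013], [0, 0, 0], 0]
    - [[0, 0, 0.026], [0, 0, 0], 0]
    - [[0, 0, 0.038], [0, 0, 0], 0]
    - [[0, 0, 0.038], [0, 0, 0], 0]
    - [[0, 0, 0.038], [0, 0, 0], 0]

```text
t: 5.32
tool_pos: [0.6515, 0.0652, 0.244]
tcp_rot: [0.694, 0.72, 0.0, 0.0]
ft_force: [-0.3, 0.2, 4.5]
grip_width: 0.006
```

```bash
python3 - <<'E'
from h import *
from fit import w
th=np.load('th.npy')
tip();plan(w(th,(60,110,242))[0],.035+np.pi/2)
E
```

```text
tip in machine mm [ 60.7 110.5] z 71.0 F [-0.3  0.2  4.5] t 5.325
t 5.325 pos [0.6515 0.0652 0.244 ] tilt/yaw [-0.0004  0.0003 -0.0024] F [-0.33  0.23  4.45]
shift [-0.0014 -0.002   0.0066] turn [ 0.0001 -0.0001  0.0007]
```

>>> jog_arm:
  deltas:
    - [[0, 0, 0.007], [0, 0, 0], 0]
    - [[0, 0, 0.007], [0, 0, 0], 0]
    - [[0, -0.02, 0.007], [0, 0, 0], 0]
    - [[0, -0.045, 0.007], [0, 0, 0], 0]
    - [[0, -0.07, 0.007], [0, 0, 0], 0]

```text
t: 5.95
tool_pos: [0.6324, 0.0645, 0.2429]
tcp_rot: [0.694, 0.72, 0.002, 0.002]
ft_force: [5.1, 0.4, 5.0]
grip_width: 0.006
```

```bash
python3 -c "
from h import *
tip()"
```

```text
tip in machine mm [ 42.6 110.5] z 69.9 F [5.1 0.4 5. ] t 5.95
```

>>> jog_arm:
  deltas:
    - [[0, -0.025, 0.003], [0, 0, 0], 0]
    - [[0, -0.05, 0.003], [0, 0, 0], 0]
    - [[0, -0.075, 0.003], [0, 0, 0], 0]
    - [[0, -0.1, 0.003], [0, 0, 0], 0]
    - [[0, -0.125, 0.003], [0, 0, 0], 0]

```text
t: 6.58
tool_pos: [0.5952, 0.0632, 0.2423]
tcp_rot: [0.694, 0.72, 0.003, 0.002]
ft_force: [3.6, 0.5, 5.1]
grip_width: -0.004
```

```bash
python3 -c "
from h import *
tip()"
```

```text
tip in machine mm [  5.6 110.5] z 69.3 F [3.6 0.5 5.1] t 6.575
```

>>> jog_arm:
  deltas:
    - [[0, -0.025, 0], [0, 0, 0], 0]
    - [[0, -0.05, 0], [0, 0, 0], 0]
    - [[0, -0.075, 0], [0, 0, 0], 0]
    - [[0, -0.1, 0], [0, 0, 0], 0]
    - [[0, -0.125, 0], [0, 0, 0], 0]

```text
t: 7.2
tool_pos: [0.5578, 0.0618, 0.2422]
tcp_rot: [0.694, 0.72, 0.003, 0.002]
ft_force: [4.3, -0.3, 5.5]
grip_width: 0.001
```

```bash
python3 -c "
from h import *
tip()"
```

```text
tip in machine mm [-31.8 110.4] z 69.2 F [ 4.3 -0.3  5.5] t 7.2
```

>>> jog_arm:
  deltas:
    - [[0, -0.025, 0], [0, 0, 0], 0]
    - [[0, -0.05, 0], [0, 0, 0], 0]
    - [[0, -0.075, 0], [0, 0, 0], 0]
    - [[0, -0.1, 0], [0, 0, 0], 0]
    - [[0, -0.125, 0], [0, 0, 0], 0]

```text
t: 7.82
tool_pos: [0.5204, 0.0604, 0.2422]
tcp_rot: [0.694, 0.72, 0.003, 0.002]
ft_force: [3.6, -0.5, 6.5]
grip_width: -0.001
```

```bash
python3 -c "
from h import *
tip()"
```

```text
tip in machine mm [-69.2 110.3] z 69.2 F [ 3.6 -0.5  6.5] t 7.825
```

>>> jog_arm:
  deltas:
    - [[0, -0.025, 0], [0, 0, 0], 0]
    - [[0, -0.05, 0], [0, 0, 0], 0]
    - [[0, -0.075, 0], [0, 0, 0], 0]
    - [[0, -0.093, 0], [0, 0, 0], 0]
    - [[0, -0.093, 0], [0, 0, 0], 0]

```text
t: 8.45
tool_pos: [0.4919, 0.0594, 0.242]
tcp_rot: [0.694, 0.72, 0.002, 0.002]
ft_force: [3.5, -0.2, 6.1]
grip_width: -0.001
```

```bash
python3 - <<'E'
from h import *
tip()
b=shot('side','d4.png');p=b
a=shot('scene','s4.png')['img'];b=b['img'];c=shot('wrist','w4.png')['img']
cv2.imwrite('pics/c4.png',cv2.resize(np.hstack([a[150:270,170:315],b[140:260,205:330]])[:,:,::-1],None,fx=2.9,fy=2.9,interpolation=cv2.INTER_CUBIC))
tip()
E
```

```text
tip in machine mm [-98.1 110.2] z 69.0 F [ 3.5 -0.2  6.1] t 8.45
tip in machine mm [-98.1 110.2] z 68.9 F [ 2.8 -0.4  5.1] t 8.6
```

View pics/c4.png

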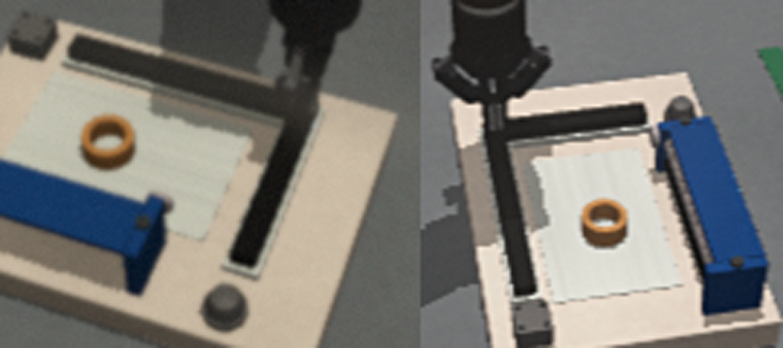

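View pics/w4.png

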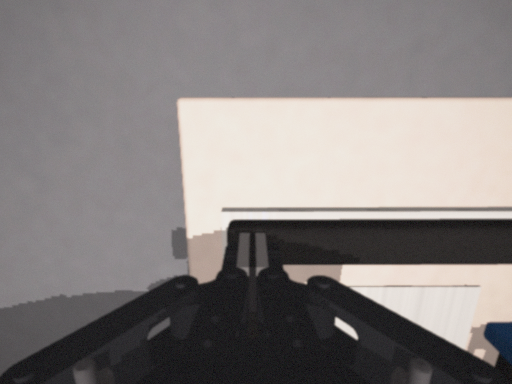

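The fingertips are on the corner (side crop 496,125; wrist 252,240). Now along the front leg to the square box, along tool −x.

>>> jog_arm:
  deltas:
    - [[-0.015, -0.003, 0], [0, 0, 0], 0]
    - [[-0.04, -0.003, 0], [0, 0, 0], 0]
    - [[-0.065, -0.003, 0], [0, 0, 0], 0]
    - [[-0.09, -0.003, 0], [0, 0, 0], 0]
    - [[-0.115, -0.003, 0], [0, 0, 0], 0]

```text
t: 9.22
tool_pos: [0.491, 0.0255, 0.2412]
tcp_rot: [0.693, 0.721, 0.002, -0.001]
ft_force: [-1.2, 5.5, 5.8]
grip_width: 0.001
```

```bash
python3 -c "
from h import *
tip();plan([.5,-.16,.242],.035+np.pi/2)"
```

```text
tip in machine mm [-100.9   77.1] z 68.2 F [-1.2  5.5  5.8] t 9.225
t 9.225 pos [0.491  0.0255 0.2412] tilt/yaw [-0.0015  0.0045 -0.0033] F [-1.2   5.51  5.81]
shift [-0.6191  0.0063 -0.0053] turn [ 0.0005 -0.0014  0.0011]
```

>>> jog_arm:
  deltas:
    - [[-0.025, 0.001, -0.002], [0, 0, 0], 0]
    - [[-0.05, 0.001, -0.002], [0, 0, 0], 0]
    - [[-0.075, 0.001, -0.002], [0, 0, 0], 0]
    - [[-0.1, 0.001, -0.002], [0, 0, 0], 0]
    - [[-0.125, 0.001, -0.002], [0, 0, 0], 0]

```text
t: 9.85
tool_pos: [0.4925, -0.012, 0.2417]
tcp_rot: [0.693, 0.721, 0.002, -0.001]
ft_force: [-0.1, 4.4, 6.8]
grip_width: -0.005
```

```bash
python3 -c "
from h import *
tip()"
```

```text
tip in machine mm [-100.8   39.5] z 68.7 F [-0.1  4.4  6.8] t 9.85
```

>>> jog_arm:
  deltas:
    - [[-0.025, 0.002, 0], [0, 0, 0], 0]
    - [[-0.05, 0.002, 0], [0, 0, 0], 0]
    - [[-0.075, 0.002, 0], [0, 0, 0], 0]
    - [[-0.1, 0.002, 0], [0, 0, 0], 0]
    - [[-0.125, 0.002, 0], [0, 0, 0], 0]

```text
t: 10.48
tool_pos: [0.4944, -0.0495, 0.2416]
tcp_rot: [0.693, 0.721, 0.002, -0.001]
ft_force: [-0.2, 4.7, 6.7]
grip_width: -0.0
```

```bash
python3 -c "
from h import *
tip()"
```

```text
tip in machine mm [-100.3    2. ] z 68.6 F [-0.2  4.7  6.7] t 10.475
```

>>> jog_arm:
  deltas:
    - [[-0.025, 0, 0], [0, 0, 0], 0]
    - [[-0.05, 0, 0], [0, 0, 0], 0]
    - [[-0.075, 0, 0], [0, 0, 0], 0]
    - [[-0.1, 0, 0], [0, 0, 0], 0]
    - [[-0.125, 0, 0], [0, 0, 0], 0]

```text
t: 11.1
tool_pos: [0.4957, -0.087, 0.2415]
tcp_rot: [0.693, 0.721, 0.002, -0.001]
ft_force: [0.1, 4.3, 6.0]
grip_width: -0.001
```

```bash
python3 -c "
from h import *
tip()"
```

```text
tip in machine mm [-100.3  -35.5] z 68.5 F [0.1 4.3 6. ] t 11.1
```

>>> jog_arm:
  deltas:
    - [[-0.025, 0, 0], [0, 0, 0], 0]
    - [[-0.05, 0, 0], [0, 0, 0], 0]
    - [[-0.075, 0, 0], [0, 0, 0], 0]
    - [[-0.1, 0, 0], [0, 0, 0], 0]
    - [[-0.125, 0, 0], [0, 0, 0], 0]

```text
t: 11.72
tool_pos: [0.497, -0.1244, 0.2414]
tcp_rot: [0.693, 0.721, 0.002, -0.001]
ft_force: [-0.5, 4.7, 7.0]
grip_width: -0.002
```

```bash
python3 -c "
from h import *
tip()"
```

```text
tip in machine mm [-100.3  -73. ] z 68.4 F [-0.5  4.7  7. ] t 11.725
```

>>> jog_arm:
  deltas:
    - [[-0.025, 0, 0], [0, 0, 0], 0]
    - [[-0.05, 0, 0], [0, 0, 0], 0]
    - [[-0.075, 0, 0], [0, 0, 0], 0]
    - [[-0.1, 0, 0], [0, 0, 0], 0]
    - [[-0.115, 0, 0], [0, 0, 0], 0]

```text
t: 12.35
tool_pos: [0.4982, -0.1589, 0.2414]
tcp_rot: [0.694, 0.72, 0.001, -0.001]
ft_force: [-0.0, 4.9, 6.9]
grip_width: 0.001
```

>>> jog_arm:
  deltas:
    - [[0, 0, 0], [0, 0, 0], 0]
    - [[0, 0, 0], [0, 0, 0], 0]

```text
t: 12.6
tool_pos: [0.4982, -0.1591, 0.2415]
tcp_rot: [0.694, 0.72, 0.001, -0.001]
ft_force: [-0.1, 2.7, 6.8]
grip_width: -0.002
```

```bash
python3 - <<'E'
from h import *
tip()
b=shot('side','d5.png')['img']
a=shot('scene','s5.png')['img'];c=shot('wrist','w5.png')['img']
cv2.imwrite('pics/c5.png',cv2.resize(np.hstack([a[130:270,150:315],b[140:280,205:330]])[:,:,::-1],None,fx=2.7,fy=2.7,interpolation=cv2.INTER_CUBIC))
tip()
E
```

```text
tip in machine mm [-100.3 -108.1] z 68.5 F [-0.1  2.7  6.8] t 12.6
tip in machine mm [-100.3 -108.1] z 68.5 F [-0.1  2.   6.2] t 12.75
```

View pics/c5.png

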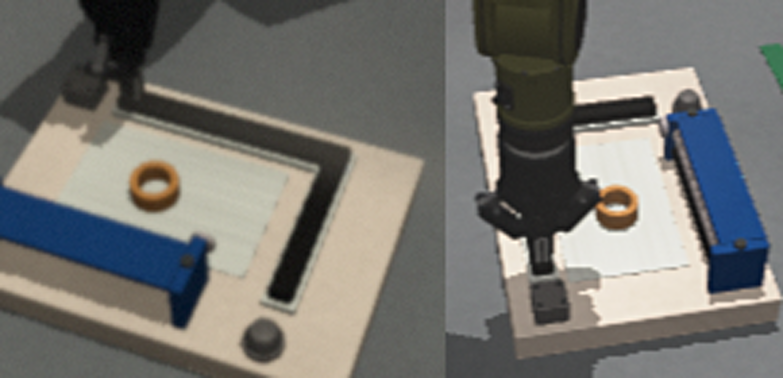

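View pics/w5.png

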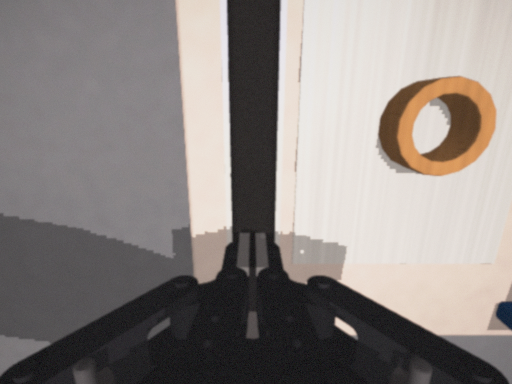

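The fingertips are on the bar just before the box (side crop 541,268). I'll move the last ~2 mm and settle.

>>> jog_arm:
  deltas:
    - [[-0.01, 0, 0], [0, 0, 0], 0]
    - [[-0.01, 0, 0], [0, 0, 0], 0]
    - [[-0.01, 0, 0], [0, 0, 0], 0]

```text
t: 13.12
tool_pos: [0.4983, -0.1618, 0.2414]
tcp_rot: [0.694, 0.72, 0.001, -0.001]
ft_force: [0.4, 4.4, 6.7]
grip_width: -0.003
```

```bash
python3 -c "
from h import *
tip(); print(workorder.close_job()); tip()"
```

```text
tip in machine mm [-100.3 -110.5] z 68.4 F [0.4 4.4 6.7] t 13.125
the job is handed in; nothing more can be done
None
the job is handed in; nothing more can be done
```

I ran the closed fingertips along the whole trip bar, from the dome end (the side leg) round the corner to the square box end (the front leg). I handed the job in at 13.1 s with the bar still held down there. `close_job()` gave no verdict.

- **Push:** between calls, the upward force read about 4.5–7 N and the bar was about 3–6 mm down. It started lightest, at about 3 mm, and was 4–6 mm down for the rest. I saw no sign of lift-off, but I only read it at the end of each call.
- **End position:** the last reading put the tip within about 1 mm of bar_front_end, with the bar about 5.6 mm down and 6.7 N on it. The machine's position from the cameras is good to about 2 mm.
- **Surroundings:** the tape roll looked unmoved in the last pictures. The path stayed clear of the carton, bottle and wooden block, but I did not check their positions again at the end.
- **Problem on the way:** before touching the bar, joint 6 reached its limit and the arm stopped about 20 mm short. I turned the gripper a quarter turn the other way and carried on. Nothing was touched.

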